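# Mount and lock the length stop on its dovetail rail

## Task

Pick up the loose stop carriage, slide it gently onto the dovetail rail of the jig from the rail's open tapered end and on along until it sits fully home against the dark end stop, with its clamp knob still slack. Then turn the wing knob on its side clockwise until the clamp is firm and let go, leaving the other things on the bench undisturbed.

Things in the scene. Friction and masses are not known exactly. Their poses are not given: they have to be found in the camera images.
- jig: Jig fixed to the bench: plywood board 260 x 140 x 18 mm with an end stop and an aluminium dovetail rail. Origin: centre of the board's underside. x along the rail, from its open end to the stop; z up. Rail section: 24 mm wide at its underside (z = 38 mm), 36 mm at its flat top (z = 52 mm). Slotted screws: the rail is parallel to x but lies anywhere up to 14 mm either side of y = 0; see or feel where.
- rail_mouth (a point): The rail's open end, nominal (x = -112, y = 0, z = 52 mm in the jig's frame); the true rail lies up to 14 mm to either side in y, does not move, and its offset is not reported. Its last 12 mm are tapered: 1 mm a side at the bottom, 1.5 mm a side and in height at the top. A carriage too far to one side stubs on this end or is pressed back sideways.
- stop_face (a point): Face of the dark steel end stop (x = 70, y = 0, z = 52 mm in the jig's frame); the block is 30 mm long, 96 mm wide, top at z = 60 mm. Home: the carriage's end touches it, carriage origin 30 mm before it (jig x = 40 mm), at z = 39 mm in the jig's frame.
- carriage: Loose stop carriage, about 0.4 kg, aluminium, 60 x 60 x 23 mm, standing upright. Origin: centre of the underside of its jaws; z up; x along the dovetail channel below (60 mm long, 13 mm deep, about 0.8 mm play a side on the rail, symmetric: it may go on either way round). Slack, it slides with a few N. Pushing it with over about 20 N is forcing: it is then skewed, off line or at the stop.
- block_grip (a point): Centre for gripping the pine stop block on top of the carriage, 45 mm above the carriage's origin. The block is 24 mm along the carriage's x and 30 mm along its y, from 23 to 60 mm above the origin; grip it from above across its x faces, so that the fingers clear the knob.
- knob (a joint): Angle of the wing knob, rad: 0 = slack (at the start), grows clockwise seen from above, limit 1.6. It moves the clamp jaw 2 mm inward per rad; the jaw meets the rail at about 0.8 rad and pressure then rises steeply: firm (over 15 N) from about 1.1 rad, and any more up to the limit is fine. Stays where left; takes about 0.1 N m to turn while slack.
- knob_grip (a point): Point on the knob's vertical axis at the height to grip: 52 mm along the carriage's y from its origin, 54 mm up. The knob is a black upright bar 10 mm thick, 38 mm long, 31 to 61 mm above the carriage's origin, on a 26 mm hub on a lug 32 mm wide. At 0 rad the bar lies along the carriage's y axis; it turns with the knob.
- clamp_jaw: Small steel clamp jaw, 24 mm long, in a gap of the carriage's +y jaw under the knob's lug; it presses on the rail's flank when the knob is tightened. Its origin is the carriage's origin, moved by the jaw's travel along the carriage's -y.
- sander: Bystander, to be left alone: random-orbit sander, round, 124 mm across, 104 mm tall, grey body on a black disc. Origin: centre of its underside.
- glue: Bystander, to be left alone: upright white glue bottle, 56 mm across, 150 mm tall. Origin: centre of its underside.
- screwdriver: Bystander, to be left alone: black-handled screwdriver, 200 mm long, lying. Origin: centre of its underside.
- offcut: Bystander, to be left alone: pine offcut, 120 x 45 x 45 mm. Origin: centre of its underside.
- spacer: Bystander, to be left alone: square pine spacer, 55 x 55 x 30 mm. Origin: centre of its underside.
- tape_measure: Bystander, to be left alone: black tape measure, 70 x 38 x 62 mm. Origin: centre of its underside.
- sanding_block: Bystander, to be left alone: cork sanding block, 100 x 60 x 35 mm. Origin: centre of its underside.
Mind the look-alikes: they are no part of the job. What is shaped like the carriage but green is not meant.

How it is judged:
By the outcome, as a careful person would: the job done as asked, in the order asked, and still so for the second after the job is handed in, with the robot touching nothing.
It also fails if it takes over 72 s, if anything falls off the work surface, if the arm or the gripper's body presses on something with over 40 N, if the wrist force passes 120 N, or if a joint passes its speed limit or range.

## Robot

A 6-joint arm with a two-finger parallel gripper is mounted at the origin on the work surface. World frame = base frame: x ahead of the robot, y to its left, z up, the work surface at z = 0. Lengths are in m, angles in rad, forces in N, time in s.
With the tool pointing down it reaches from about 0.35 to 0.775 m from the base axis. Payload 5.5 kg.
Tool frame: the origin (TCP) lies at the very end of the fingers, on their centre line; the grasp point (between the pads) lies 19 mm behind it (grip_point_offset is the distance from the TCP to the grasp point, in m); z points along the fingers, y is the direction in which the jaws open and shut (so a half turn about z gives the same grasp; the last joint's range is limited). The gripper opens to 85 mm and grips with 20 to 120 N. Pads are 22 mm wide; open, the fingers measure 114 mm over their backs; the gripper's body (76 mm by 85 mm) begins 54 mm behind the grasp point. The pads swing forward as they close: fully open they stand 13 mm farther back than shut.
Start: joints at [0.971, 0.313, 0.046, 1.304, 0, 1.431], TCP at [0.255, 0.515, 0.231] pointing down, gripper open.
Joint ranges: [-2.76, 2.76], [-0.86, 1.69], [-1.03, 1.26], [-2.2, 2.34], [-1.47, 1.5], [-3.14, 3.14]. Speed limits (rad/s): [2.57, 2.57, 3.14, 3.14, 3.14, 3.14].

## Interface

Orientations are given as a unit quaternion [w, x, y, z].
In Python, from workcell import * gives the robot as it stands.
- The arm moves only by the shell command python3 -m crank 'ROWS' [OPENING] [FORCE]. ROWS is a JSON object of lists of equal length, an entry for each row: "travel": the shift along the tool's x, y, z in units of 40 mm (1.0 is 40 mm), a list of three; "turn": the turn about the tool's z in rad. In form: {"travel": [[x, y, z], ...], "turn": [turn, ...]}. A call has 1 to 5 rows; each row is the pose to reach, as a shift and turn from the pose commanded when the call began, along the tool's axes at that moment; what a row does not reach only later rows make up. A row lasts 1/12 s, in which the tool goes at most 41.7 mm and 7.16 degrees, less where a joint would pass 70% of its speed; a pose out of reach is approached as far as the arm can. A call with a gripper value outside its range is refused whole. OPENING is the finger opening in mm, from 0 to 85.4, set as the call begins (- or left out, the last holds). The fingers move at their own pace and stop on an object; FORCE is the grip in N (left out, the last holds). Time passes only in rows, so rows that repeat a pose let the fingers close. It gives the time, the measured TCP pose, the force and the opening at its end, in the units of the state.
- get_state(): the state, without advancing time (a new reading comes with each control period).
- read_camera(name): name is "side" or "top"; returns a dict with "image" (384x512x3 uint8, red, green, blue), "K" (3x3 intrinsics, pixels), "R" (3x3) and "t" (3): a world point X has camera coordinates R X + t. Camera axes: x right, y down, z forward; pixel columns grow to the right and rows downward; lengths in m; the calibration is good to about 2 mm. A picture is of the moment at which its call begins. There is no depth.
- hand_in(): hands the job in, once; it reports no verdict.
The state is a dict: "clock": time; "joint_pos": joint angles; "qvel": joint speeds; "tau": joint torques, N m; "tcp_pos": TCP position; "orientation": TCP orientation; "wrist_force": force on the tool from outside, world axes, zero at the start; "ft_torque": the same for the moment, N m; "finger_gap": finger opening in m.
Only numpy, scipy, OpenCV 4.12 (cv2) and the standard library are available. Lean on these libraries where they do the work, as an engineer would, in place of code of your own. Each camera call takes 0.05 s, during which the arm holds its last target. There are 200 camera calls.

## Working session

There is one attempt and no reset: what is moved stays moved. The work goes in short steps, Python scripts to look and compute and a shell command to move; the robot and the scene stay as the last step left them, time stands still between calls to the robot, and variables do not carry over. Pictures are saved under pics/ and viewed, about 8 in all and at most 12, crops included, and the job is handed in when it is done.

```bash
ls; mkdir -p pics; python3 - <<'E'
from workcell import *
import cv2
for n in ("top","side"):
    c=read_camera(n); cv2.imwrite(f"pics/{n}0.png",c["image"][:,:,::-1]); print(n,c["K"],c["R"],c["t"])
print(get_state())
E
```

```text
pics
top [[424.43381047   0.         251.81834567]
 [  0.         424.43381047 197.35820865]
 [  0.           0.           1.        ]] [[-0.02905181 -0.99922784 -0.02645223]
 [-0.99092915  0.03226401 -0.13045476]
 [ 0.13120748  0.02242234 -0.99110132]] [0.02258541 0.56204238 1.21254566]
side [[362.11237385   0.         257.22653434]
 [  0.         362.11237385 193.380107  ]
 [  0.           0.           1.        ]] [[ 0.94335329 -0.33173622 -0.00597018]
 [-0.22693279 -0.63198965 -0.74100647]
 [ 0.2420456   0.70038572 -0.67147135]] [-0.52452741  0.16821699  0.88888599]
{'clock': 0.1, 'joint_pos': array([9.71409241e-01, 3.13924916e-01, 4.50757103e-02, 1.30359384e+00,
       6.78996620e-06, 1.43122193e+00]), 'qvel': array([-9.25757929e-05, -1.61961510e-03,  2.48146105e-03,  2.24255933e-04,
        1.26240214e-04,  2.67781081e-04]), 'tau': array([ 2.70376098e-03, -4.81725633e+01,  2.99243295e+01,  1.27197939e-02,
       -1.14643494e-04, -1.45754427e-05]), 'tcp_pos': array([0.25490498, 0.51489732, 0.23049136]), 'orientation': array([-3.00506263e-04,  2.27886259e-01,  9.73687411e-01, -7.66567842e-04]), 'wrist_force': array([ 0.98386684,  0.25149937, -0.52361772]), 'ft_torque': array([-0.0339365 , -0.0065305 ,  0.00512934]), 'finger_gap': 0.08523220364570337}
```

View pics/top0.png

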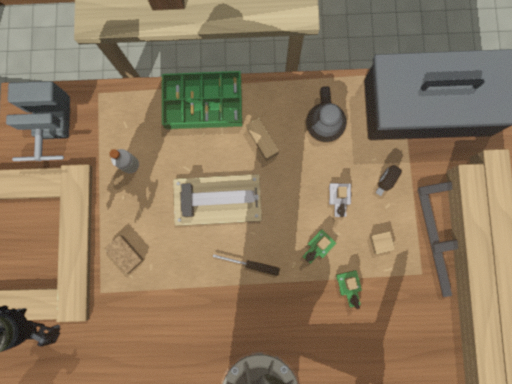

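View pics/side0.png

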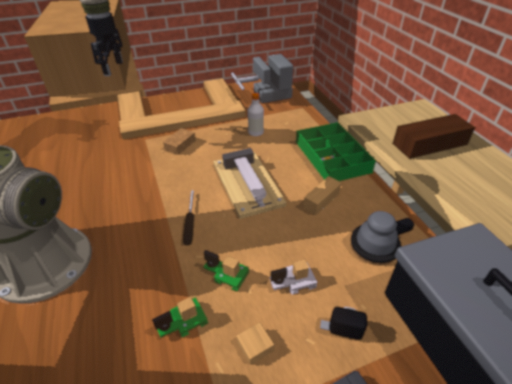

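The top view shows the jig at about (217,200), with its dark stop at left and its rail mouth at right. The silver carriage is at (341,195) with its knob toward the robot, and the two green ones are decoys. Next I'll enlarge and measure.

```bash
cat > h.py <<'E'
import numpy as np, cv2
from workcell import *
def ray(c,uv,z):
    K,R,t=[np.array(c[k]) for k in("K","R","t")]
    o=-R.T@t; d=R.T@np.linalg.inv(K)@np.array([uv[0],uv[1],1.]); return o+d*(z-o[2])/d[2]
def proj(c,X):
    p=np.array(c["K"])@(np.array(c["R"])@np.array(X)+np.array(c["t"])); return p[:2]/p[2]
def pose():
    s=get_state(); w,x,y,z=s["orientation"]
    from scipy.spatial.transform import Rotation as Q
    return s,Q.from_quat([x,y,z,w]).as_matrix()
def togo(target,yaw=None):
    """shift in 40mm units along tool axes to world TCP target; yaw= world angle of tool y, mod pi"""
    s,R=pose(); d=R.T@(np.array(target)-s["tcp_pos"])/0.04
    a=np.arctan2(R[1,1],R[0,1]); out=[np.round(d,3)]
    if yaw is not None:
        e=(yaw-a+np.pi/2)%np.pi-np.pi/2; out.append(round(-e,4))  # tool z down
    print("tcp",s["tcp_pos"].round(4),"F",s["wrist_force"].round(1),"ytool",round(a,4),"togo",*out)
E
python3 - <<'E'
from h import *
c=read_camera("top"); im=c["image"][:,:,::-1]
a=cv2.resize(im[165:235,165:270],None,fx=5,fy=5,interpolation=cv2.INTER_CUBIC)
b=cv2.resize(im[175:225,320:365],None,fx=7,fy=7,interpolation=cv2.INTER_CUBIC)
o=np.zeros((700,525,3),np.uint8); o[:350]=a; o[350:,:315]=b
cv2.imwrite("pics/z1.png",o)
d=read_camera("side"); im2=d["image"][:,:,::-1]
a=cv2.resize(im2[140:220,205:290],None,fx=5,fy=5,interpolation=cv2.INTER_CUBIC)
b=cv2.resize(im2[255:305,260:325],None,fx=6,fy=6,interpolation=cv2.INTER_CUBIC)
o2=np.zeros((700,425,3),np.uint8); o2[:400]=a; o2[400:,:390]=b
q=np.zeros((700,950,3),np.uint8); q[:,:525]=o; q[:,525:]=o2
q=cv2.resize(q,(800,589),interpolation=cv2.INTER_AREA)
cv2.imwrite("pics/z1.png",q)
E
```

```text
(no output)
```

View pics/z1.png

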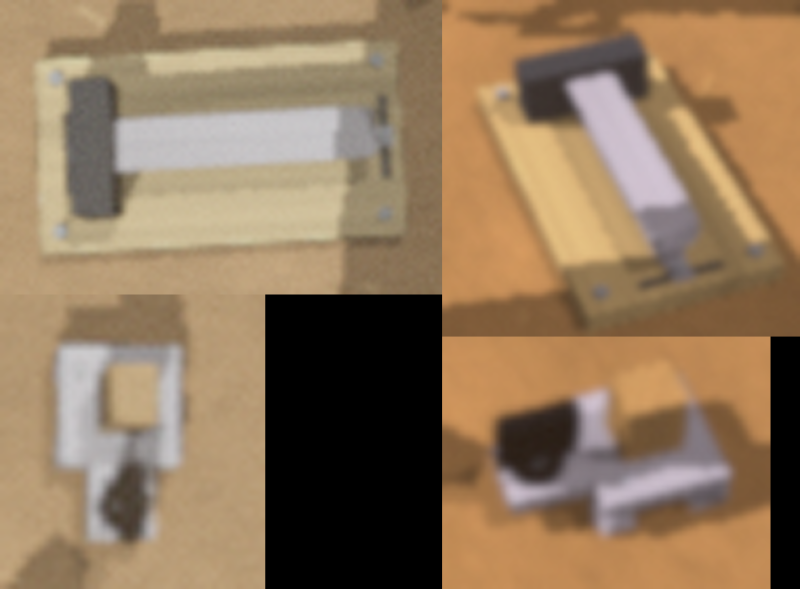

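The crops show the rail running slightly off image-horizontal, with its taper at right. The carriage plate, block and knob are all clear. I'll measure with colour masks.

```bash
python3 - <<'E'
from h import *
c=read_camera("top"); d=read_camera("side")
ims=[c["image"].astype(np.float32)]+[read_camera("top")["image"].astype(np.float32) for _ in range(7)]
im=np.mean(ims,0)
rb=im[:,:,0]-im[:,:,2]   # yellow/brown -> high ; grey -> low
val=im.sum(2)/3
S=8
def up(a,r0,r1,c0,c1): return cv2.resize(a[r0:r1,c0:c1],None,fx=S,fy=S,interpolation=cv2.INTER_CUBIC)
# rail edges: per column subpixel crossings of rb
def cross(p,x):  # half-level
    return None
P=[];Qq=[]
for u in range(200,244):
    col=rb[178:222,u]; cen=198-178
    m=np.median(col[cen-3:cen+3])
    f=lambda seg:(m+np.median(seg))/2
    tu=(m+np.max(col[cen-12:cen-7]))/2; td=(m+np.max(col[cen+7:cen+12]))/2
    i=cen
    while col[i]<tu:i-=1
    a=i+(tu-col[i])/(col[i+1]-col[i])
    j=cen
    while col[j]<td:j+=1
    b=j-(col[j]-td)/(col[j]-col[j-1])
    P.append((u,a+178));Qq.append((u,b+178))
def line(P):
    P=np.array(P); k=np.polyfit(P[:,0],P[:,1],1); r=P[:,1]-np.polyval(k,P[:,0]); g=abs(r)<2*np.std(r)+.05
    return np.polyfit(P[g,0],P[g,1],1),np.std(r[g])
for n,L in(("far",P),("near",Qq)):
    k,s=line(L); A,B=[ray(c,(u,np.polyval(k,u)),.052) for u in(205,240)]
    print(n,k,s,A.round(4),B.round(4),"ang",np.arctan2(*(A-B)[[1,0]]))
# board corners by eye (z=.018)
cr=np.array([(37,58),(397,43),(405,235),(42,253)])/4.21+165
W=np.array([ray(c,p,.018) for p in cr]); print("board",W.round(4),W.mean(0).round(4), "long ang",np.arctan2(*(W[0]-W[1])[[1,0]]),np.arctan2(*(W[3]-W[2])[[1,0]]))
for nm,pts,z in(("stopface",[(116,78),(118,215)],.06),("plate",[(58,345),(183,343),(183,467),(55,467)],.023),("block",[(107,363),(158,363),(158,430),(107,430)],.060),("knob",[(127,503)],.061)):
    if nm=="stopface": p=np.array(pts)/4.21+165
    else: p=(np.array(pts)-[0,294.6])/5.89+[320,175]
    W=np.array([ray(c,q,z) for q in p]); print(nm,W.round(4).tolist(),W.mean(0).round(4))
# masks for carriage
sub=up(rb,175,225,320,365); v=up(val,175,225,320,365)
hsv=up(cv2.cvtColor(im.astype(np.uint8),cv2.COLOR_RGB2HSV).astype(np.float32),175,225,320,365)
m=((sub<35)&(v>110)).astype(np.uint8); m=cv2.morphologyEx(m,cv2.MORPH_OPEN,np.ones((5,5)))
cs=max(cv2.findContours(m,0,2)[0],key=cv2.contourArea); r=cv2.minAreaRect(cs)
print("rect px",r); 
k=np.ones((3,3))
vis=up(im[:,:,::-1],175,225,320,365).clip(0,255).astype(np.uint8); cv2.drawContours(vis,[cs],-1,(0,0,255),1)
# side carriage
i2=np.mean([read_camera("side")["image"].astype(np.float32) for _ in range(6)],0)
v2=up(i2[:,:,::-1],250,305,260,325).clip(0,255).astype(np.uint8)
o=np.zeros((440,360+520,3),np.uint8);o[:400,:360]=vis;o[:,360:]=v2
cv2.imwrite("pics/z2.png",cv2.resize(o,(800,400)))
E
```

```text
far [-5.60900774e-02  2.03373363e+02] 0.07412302574617946 [0.5811 0.1413 0.052 ] [0.5835 0.0388 0.052 ] ang 1.5943809668441362
near [-5.49432562e-02  2.16032571e+02] 0.054234727310367783 [0.5432 0.1418 0.052 ] [0.5455 0.0397 0.052 ] ang 1.5938223872482813
board [[ 0.6293  0.2398  0.018 ]
 [ 0.6315 -0.0188  0.018 ]
 [ 0.4939 -0.0201  0.018 ]
 [ 0.4892  0.237   0.018 ]] [0.561  0.1095 0.018 ] long ang 1.5791350442616325 1.5893470153840734
stopface [[0.6057, 0.1762, 0.06], [0.5106, 0.1758, 0.06]] [0.5581 0.176  0.06  ]
plate [[0.5982, -0.2278, 0.023], [0.5971, -0.2906, 0.023], [0.5342, -0.2869, 0.023], [0.5363, -0.223, 0.023]] [ 0.5664 -0.2571  0.023 ]
block [[0.5826, -0.2451, 0.06], [0.5818, -0.27, 0.06], [0.5487, -0.268, 0.06], [0.5495, -0.2433, 0.06]] [ 0.5657 -0.2566  0.06  ]
knob [[0.5134, -0.2508, 0.061]] [ 0.5134 -0.2508  0.061 ]
rect px ((161.0, 199.0), (274.0, 178.0), 90.0)
```

View pics/z2.png

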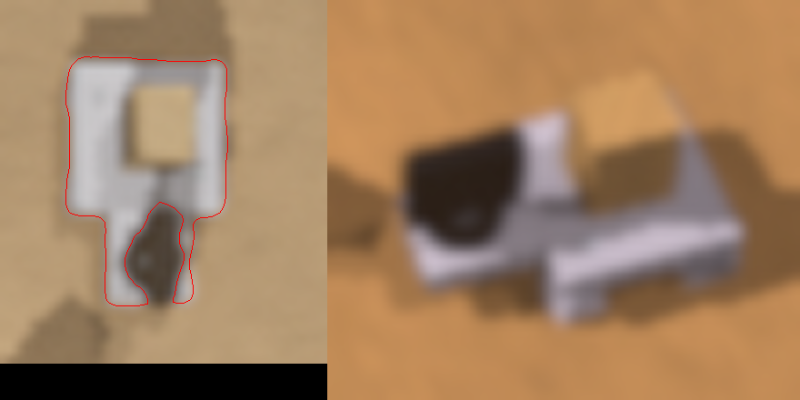

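```bash
python3 - <<'E'
from h import *
togo((.5665,-.257,.231),1.52)
# refined far edges with same half-level method
im=np.mean([read_camera("top")["image"].astype(np.float32) for _ in range(8)],0); c=read_camera("top"); rb=im[:,:,0]-im[:,:,2]
def edge(u,r_in,r_out):
    p=rb[:,u]; st=1 if r_out>r_in else -1; rows=np.arange(r_in,r_out+st,st); q=p[rows]; m=np.median(q[:3]); t=(m+np.max(q[-4:]))/2
    i=np.argmax(q>t); return rows[i]-st*(q[i]-t)/(q[i]-q[i-1])
for nm,us,a,b in(("far",range(332,337),188,178),("farR",range(345,350),188,178),("near",range(331,334),200,209),("nearR",range(347,350),200,209)):
    print(nm,[ray(c,(u,edge(u,a,b)),.023).round(4)[:2].tolist() for u in us])
def hedge(r,c_in,c_out):
    p=rb[r]; st=1 if c_out>c_in else -1; cs=np.arange(c_in,c_out+st,st); q=p[cs]; m=np.median(q[:3]); t=(m+np.max(q[-4:]))/2
    i=np.argmax(q>t); return cs[i]-st*(q[i]-t)/(q[i]-q[i-1])
for nm,a,b in(("L",333,324),("R",348,358)):
    print(nm,[ray(c,(hedge(r,a,b),r),.023).round(4)[:2].tolist() for r in range(186,203,3)])
E
```

```text
tcp [0.2552 0.5153 0.2313] F [ 0.2 -0.3  0. ] ytool 1.111 togo [-1.5542e+01 -1.3849e+01  7.0000e-03] -0.409
far [[0.6009, -0.2343], [0.6008, -0.2373], [0.6006, -0.2402], [0.6006, -0.2432], [0.6005, -0.2462]]
farR [[0.5808, -0.2717], [0.6007, -0.2758], [0.5988, -0.2787], [0.5978, -0.2816], [0.5984, -0.2846]]
near [[0.5362, -0.2279], [0.536, -0.2308], [0.5359, -0.2338]]
nearR [[0.534, -0.2749], [0.5341, -0.2778], [0.5347, -0.2808]]
L [[0.591, -0.2239], [0.5819, -0.2234], [0.5729, -0.2241], [0.5639, -0.2237], [0.555, -0.2229], [0.5461, -0.2212]]
R [[0.5888, -0.2891], [0.5798, -0.2879], [0.5708, -0.2878], [0.5618, -0.2876], [0.5529, -0.2864], [0.544, -0.286]]
```

```bash
python3 -m crank '{"travel": [[-0.77,-0.69,0],[-1.54,-1.38,0],[-2.31,-2.07,0],[-3.08,-2.76,0],[-3.85,-3.45,0]], "turn": [0,0,0,0,0]}' 85 40
python3 -m crank '{"travel": [[-0.77,-0.69,0],[-1.54,-1.38,0],[-2.31,-2.07,0],[-3.08,-2.76,0],[-3.85,-3.45,0]], "turn": [0,0,0,0,0]}'
python3 -m crank '{"travel": [[-0.77,-0.69,0],[-1.54,-1.38,0],[-2.31,-2.07,0],[-3.08,-2.76,0],[-3.85,-3.45,0]], "turn": [-0.1,-0.2,-0.3,-0.409,-0.409]}'
python3 -c "
from h import *
togo((.5665,-.2565,.12),1.52)"
```

```text
clock: 1.82
tcp_pos: [0.3321, 0.3217, 0.2313]
orientation: [0.0, 0.227, 0.974, 0.0]
wrist_force: [0.6, 0.1, 1.0]
finger_gap: 0.085
clock: 2.23
tcp_pos: [0.4091, 0.1294, 0.2317]
orientation: [0.001, 0.228, 0.974, 0.0]
wrist_force: [0.7, 0.3, 0.8]
finger_gap: 0.0848
clock: 2.65
tcp_pos: [0.4833, -0.0564, 0.2316]
orientation: [0.0, 0.023, 1.0, 0.0]
wrist_force: [0.6, 0.5, 1.1]
finger_gap: 0.0851
tcp [ 0.4833 -0.0564  0.2316] F [0.6 0.5 1.1] ytool 1.5245 togo [-2.308 -4.902  2.79 ] 0.0045
```

```bash
python3 -m crank '{"travel": [[-0.45,-0.9,0],[-0.9,-1.85,0.2],[-1.35,-2.75,0.4],[-1.8,-3.65,0.6],[-2.1,-4.5,0.8]], "turn": [0,0,0,0,0]}'
python3 -m crank '{"travel": [[-0.2,-0.4,0.5],[-0.2,-0.4,1.2],[-0.2,-0.4,2],[-0.2,-0.4,2],[-0.2,-0.4,2]], "turn": [0,0,0,0,0]}'
python3 - <<'E'
from h import *
togo((.5665,-.2565,.026),1.52)
cv2.imwrite("pics/s3.png",cv2.resize(read_camera("side")["image"][230:320,230:350,::-1],None,fx=5,fy=5,interpolation=cv2.INTER_CUBIC))
E
```

```text
clock: 3.07
tcp_pos: [0.5589, -0.2411, 0.1987]
orientation: [0.001, 0.026, 1.0, -0.0]
wrist_force: [0.2, 0.8, -0.2]
finger_gap: 0.0848
clock: 3.48
tcp_pos: [0.5633, -0.254, 0.1176]
orientation: [-0.002, 0.025, 1.0, 0.001]
wrist_force: [0.2, 0.5, 0.5]
finger_gap: 0.0851
tcp [ 0.5633 -0.254   0.1176] F [0.2 0.5 0.5] ytool 1.5198 togo [-0.092 -0.064  2.29 ] -0.0002
```

View pics/s3.png

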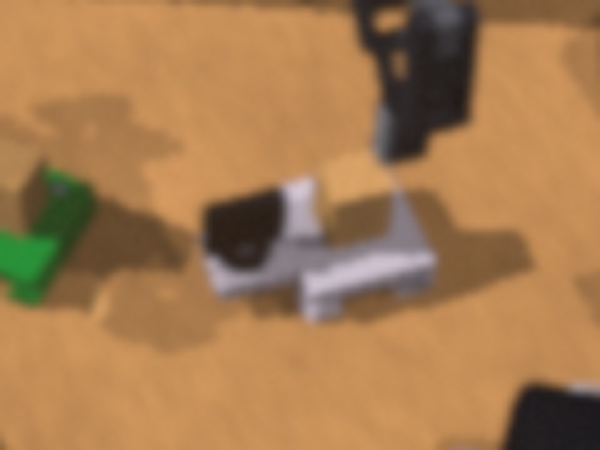

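The gripper is above the carriage with its fingers around the block in depth. I'll descend and grip.

```bash
python3 -m crank '{"travel": [[-0.09,-0.06,0.6],[-0.09,-0.06,1.2],[-0.09,-0.06,1.7],[-0.09,-0.06,2.1],[-0.09,-0.06,2.26]], "turn": [0,0,0,0,0]}'
python3 -m crank '{"travel": [[0,0,0],[0,0,0],[0,0,0],[0,0,0],[0,0,0]], "turn": [0,0,0,0,0]}' 0 50
python3 -m crank '{"travel": [[0,0,0],[0,0,0],[0,0,0],[0,0,0],[0,0,0]], "turn": [0,0,0,0,0]}'
python3 -c "
from h import *
togo((.5665,-.2565,.026),1.52)"
```

```text
clock: 3.95
tcp_pos: [0.5689, -0.2572, 0.0294]
orientation: [0.0, 0.025, 1.0, -0.0]
wrist_force: [-0.2, 0.3, 0.4]
finger_gap: 0.085
clock: 4.37
tcp_pos: [0.5694, -0.2577, 0.0303]
orientation: [0.001, 0.025, 1.0, -0.0]
wrist_force: [1.6, 2.2, 0.5]
finger_gap: 0.0251
clock: 4.78
tcp_pos: [0.5696, -0.2579, 0.0305]
orientation: [0.001, 0.025, 1.0, -0.0]
wrist_force: [-0.3, 0.2, 6.9]
finger_gap: 0.0231
tcp [ 0.5696 -0.2579  0.0305] F [-0.3  0.2  6.9] ytool 1.5201 togo [0.078 0.03  0.112] 0.0001
```

```bash
python3 -m crank '{"travel": [[0,0,-0.3],[0,0,-0.8],[0,0,-1.4],[0,0,-1.9],[0,0,-1.9]], "turn": [0,-0.03,-0.06,-0.074,-0.074]}'
python3 -c "
from h import *
togo((.5715,-.08,.0305+.039+.005),1.594)"
```

```text
clock: 5.2
tcp_pos: [0.5703, -0.2587, 0.1088]
orientation: [0.003, -0.012, 1.0, -0.002]
wrist_force: [1.0, -0.4, -3.8]
finger_gap: 0.0233
tcp [ 0.5703 -0.2587  0.1088] F [ 1.  -0.4 -3.8] ytool 1.5943 togo [-0.13   4.468  0.843] 0.0003
```

```bash
python3 -m crank '{"travel": [[0,0.5,0],[0,1.4,0],[0,2.4,0],[0,3.4,0],[-0.1,4.2,0.4]], "turn": [0,0,0,0,0]}'
python3 -m crank '{"travel": [[0,0.5,0.1],[0,0.8,0.1],[0,0.8,0.1],[0,0.8,0.1],[0,0.8,0.1]], "turn": [0,0,0,0,0]}'
python3 - <<'E'
from h import *
togo((.5697,-.056,.071),1.594)
a=cv2.resize(np.mean([read_camera("top")["image"].astype(np.float32) for _ in range(6)],0)[165:245,200:300,::-1],None,fx=7,fy=7,interpolation=cv2.INTER_CUBIC)
cv2.imwrite("pics/t4.png",a)
b=cv2.resize(np.mean([read_camera("side")["image"].astype(np.float32) for _ in range(6)],0)[160:250,220:330,::-1],None,fx=7,fy=6.6,interpolation=cv2.INTER_CUBIC)
cv2.imwrite("pics/s4.png",b)
E
```

```text
clock: 5.62
tcp_pos: [0.5683, -0.0873, 0.0896]
orientation: [0.001, -0.011, 1.0, 0.0]
wrist_force: [0.9, -0.4, -4.3]
finger_gap: 0.0231
clock: 6.03
tcp_pos: [0.5681, -0.0585, 0.0848]
orientation: [0.0, -0.011, 1.0, -0.0]
wrist_force: [-1.8, -0.9, -4.3]
finger_gap: 0.0233
tcp [ 0.5681 -0.0585  0.0848] F [-1.8 -0.9 -4.3] ytool 1.593 togo [-0.041  0.061  0.346] -0.001[ WARN:0@11.997] global loadsave.cpp:1063 imwrite_ Unsupported depth image for selected encoder is fallbacked to CV_8U.
```

View pics/t4.png

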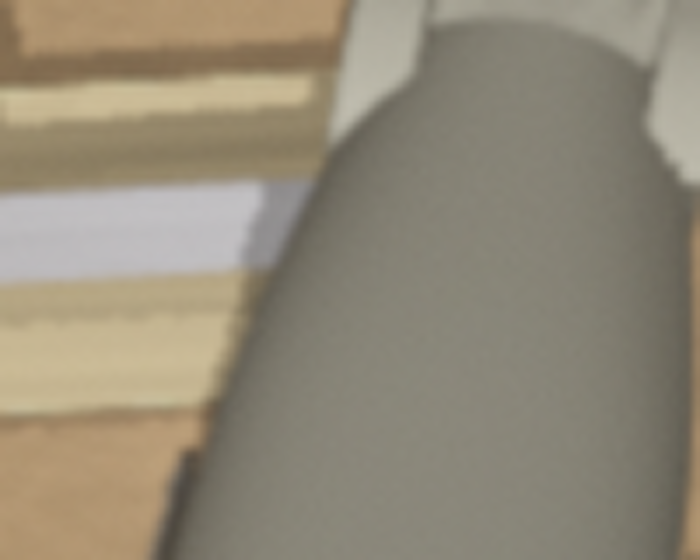

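View pics/s4.png

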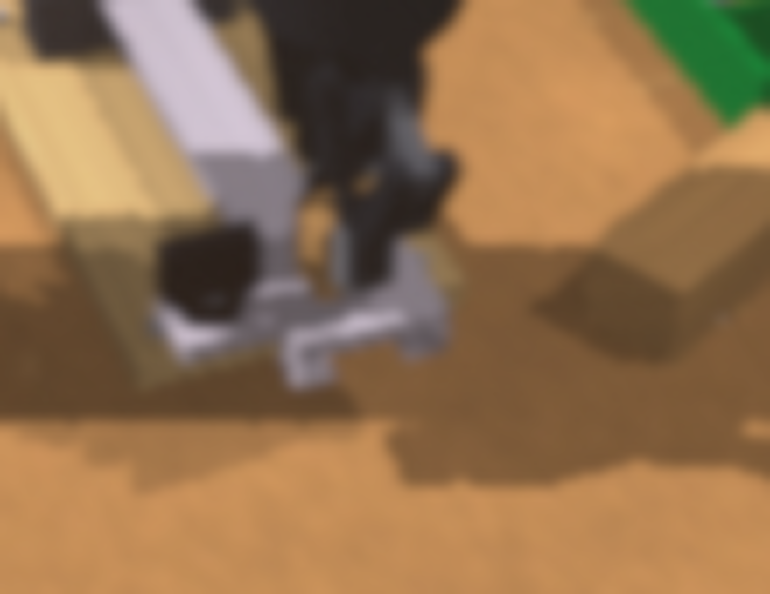

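The side view shows the carriage level in front of the mouth, with its near feet bottoms at about (290,388) and (440,352) in the crop. The rail's top edges run (105,0)-(195,155) and (185,0)-(280,155). The arm hides the carriage in the top view.

```bash
python3 - <<'E'
from h import *
c=read_camera("side"); s=np.array([7,6.6]); o=np.array([220,160])
f=lambda p,z: ray(c,np.array(p)/s+o,z)
for nm,P in(("railL",[(115,20),(195,155)]),("railR",[(197,20),(280,155)])):
    print(nm,[f(p,.052).round(4)[:2].tolist() for p in P])
a=1.594; X=np.array([np.cos(a),np.sin(a),0]);Y=np.array([-np.sin(a),np.cos(a),0]);Z=np.array([0,0,1])
for dx in(-.003,):
    O=np.array([.5681+dx,-.0585,.0848-.0305])
    for nm,(x,y,z) in dict(footNear=(-30,30,0),footFar=(-30,-30,0),topNear=(-30,30,23),topFar=(-30,-30,23),knob=(0,52,61),topFar2=(30,-30,23)).items():
        print(nm,((proj(c,O+(x*X+y*Y+z*Z)/1000)-o)*s).round(0))
# rail expected in side
for y in(0.02,.1):
  for sg in(-.018,.018): print("rail",y,((proj(c,[.5633-.0233*(y-.09)+sg,y,.052])-o)*s).round(0))
# enlarged crop with predicted overlays
im=np.mean([read_camera("side")["image"].astype(np.float32) for _ in range(6)],0)
b=cv2.resize(im[195:225,235:290,::-1],None,fx=14,fy=14,interpolation=cv2.INTER_CUBIC).clip(0,255).astype(np.uint8)
for (x,y,z) in [(-30,30,0),(-30,-30,0),(-30,30,23),(-30,-30,23),(30,-30,23)]:
    p=(proj(c,O+(x*X+y*Y+z*Z)/1000)-[235,195]+.5)*14-.5
    cv2.circle(b,tuple(int(v) for v in p),3,(0,0,255),1)
cv2.imwrite("pics/s5.png",b)
E
```

```text
railL [[0.5442, 0.1549], [0.5469, 0.0531]]
railR [[0.5775, 0.1429], [0.5792, 0.0415]]
footNear [289. 383.]
footFar [440. 344.]
topNear [289. 341.]
topFar [443. 301.]
knob [200. 231.]
topFar2 [379. 204.]
rail 0.02 [221. 203.]
rail 0.02 [307. 184.]
rail 0.1 [155.  91.]
rail 0.1 [237.  74.]
```

View pics/s5.png

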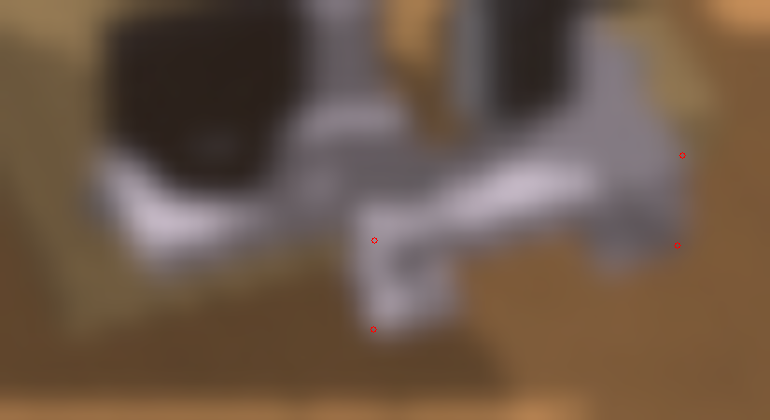

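The side view agrees with the planned lateral line to within about 0.6 mm. I'll lower to rail height now.

```bash
python3 -m crank '{"travel": [[-0.025,0,0.15],[-0.025,0,0.37],[-0.025,0,0.37],[-0.025,0,0.37]], "turn": [0,0,0,0]}'
python3 -c "
from h import *
togo((.5692,-.056,.0700),1.594)"
```

```text
clock: 7.32
tcp_pos: [0.5678, -0.0571, 0.0689]
orientation: [-0.001, -0.012, 1.0, 0.0]
wrist_force: [0.1, 0.7, -4.4]
finger_gap: 0.0235
tcp [ 0.5678 -0.0571  0.0689] F [ 0.1  0.7 -4.4] ytool 1.594 togo [-0.036  0.027 -0.029] 0.0
```

```bash
python3 -m crank '{"travel": [[-0.036,0.1,-0.025],[-0.036,0.2,-0.025],[-0.036,0.3,-0.025],[-0.036,0.4,-0.025],[-0.036,0.4,-0.025]], "turn": [0,0,0,0,0]}'
python3 -m crank '{"travel": [[0,0.04,0],[0,0.08,0],[0,0.12,0],[0,0.16,0],[0,0.2,0]], "turn": [0,0,0,0,0]}'
python3 -c "
from h import *
togo((.5687,-.036,.0700),1.594)"
```

```text
clock: 7.73
tcp_pos: [0.5698, -0.0403, 0.0713]
orientation: [0.0, -0.012, 1.0, 0.0]
wrist_force: [-0.7, -0.8, -4.1]
finger_gap: 0.0233
clock: 8.15
tcp_pos: [0.5697, -0.0333, 0.0711]
orientation: [0.0, -0.012, 1.0, 0.0]
wrist_force: [0.4, 0.5, -4.1]
finger_gap: 0.0237
tcp [ 0.5697 -0.0333  0.0711] F [ 0.4  0.5 -4.1] ytool 1.5938 togo [ 0.026 -0.067  0.028] -0.0002
```

```bash
for i in 1 2; do python3 -c "
from h import *
R=[]
for i in range(4):
    read_camera('side'); R.append(get_state()['tcp_pos'])
print(np.array(R).round(4), np.mean(R,0).round(4))"; done
```

```text
[[ 0.5696 -0.033   0.0711]
 [ 0.5696 -0.0331  0.0711]
 [ 0.5696 -0.0333  0.0711]
 [ 0.5697 -0.0334  0.0711]] [ 0.5696 -0.0332  0.0711]
[[ 0.5697 -0.0334  0.0711]
 [ 0.5697 -0.0334  0.0711]
 [ 0.5697 -0.0334  0.0711]
 [ 0.5696 -0.0335  0.0711]] [ 0.5697 -0.0334  0.0711]
```

```bash
python3 -m crank '{"travel": [[0.025,0,0.02],[0.025,0.05,0.02],[0.025,0.1,0.02],[0.025,0.1,0.02]], "turn": [0,0,0,0]}'
python3 -c "
from h import *
togo((.5686,-.030,.0700),1.594)"
```

```text
clock: 8.88
tcp_pos: [0.5682, -0.0289, 0.0701]
orientation: [-0.0, -0.012, 1.0, 0.0]
wrist_force: [0.1, -0.5, -5.8]
finger_gap: 0.0232
tcp [ 0.5682 -0.0289  0.0701] F [ 0.1 -0.5 -5.8] ytool 1.5943 togo [-0.01  -0.027  0.003] 0.0003
```

```bash
python3 -m crank '{"travel": [[-0.008,0.04,0],[-0.008,0.08,0],[-0.008,0.12,0],[-0.008,0.12,0]], "turn": [0,0,0,0]}'
python3 -m crank '{"travel": [[0,0.04,0],[0,0.08,0],[0,0.12,0],[0,0.12,0]], "turn": [0,0,0,0]}'
python3 -c "
from h import *
togo((.5684,-.022,.0700),1.594)"
```

```text
clock: 9.22
tcp_pos: [0.568, -0.0243, 0.0699]
orientation: [-0.001, -0.012, 1.0, 0.0]
wrist_force: [-3.1, -0.9, -5.5]
finger_gap: 0.0233
clock: 9.55
tcp_pos: [0.5677, -0.0196, 0.0698]
orientation: [-0.001, -0.012, 1.0, -0.0]
wrist_force: [-4.8, -3.0, -6.8]
finger_gap: 0.0233
tcp [ 0.5677 -0.0196  0.0698] F [-4.8 -3.  -6.8] ytool 1.5942 togo [-0.017 -0.062 -0.004] 0.0002
```

Rail contact pushes lightly toward -x, so I'm about 0.5–1 mm too far in +x. I'll ease that off and keep going.

```bash
python3 -m crank '{"travel": [[0.018,0,0.003],[0.018,0.03,0.003],[0.018,0.06,0.003],[0.018,0.06,0.003]], "turn": [0,0,0,0]}'
python3 -m crank '{"travel": [[0,0.04,0],[0,0.08,0],[0,0.12,0],[0,0.12,0]], "turn": [0,0,0,0]}'
python3 -c "
from h import *
togo((.5684,-.022,.0700),1.594);print(get_state()['ft_torque'].round(2))"
```

```text
clock: 9.88
tcp_pos: [0.5674, -0.0173, 0.07]
orientation: [-0.0, -0.012, 1.0, 0.0]
wrist_force: [-4.5, -1.9, -6.2]
finger_gap: 0.0233
clock: 10.22
tcp_pos: [0.5672, -0.0123, 0.07]
orientation: [-0.001, -0.012, 1.0, 0.0]
wrist_force: [-5.0, -2.0, -5.7]
finger_gap: 0.0233
tcp [ 0.5672 -0.0123  0.07  ] F [-5.  -2.  -5.7] ytool 1.5942 togo [-0.024 -0.242 -0.001] 0.0002
[-0.49  1.07  0.15]
```

```bash
python3 -m crank '{"travel": [[0.03,0,0],[0.03,0.03,0],[0.03,0.06,0],[0.03,0.1,0],[0.03,0.1,0]], "turn": [0,0,0,0,0]}'
python3 -m crank '{"travel": [[0,0.05,0],[0,0.1,0],[0,0.15,0],[0,0.2,0],[0,0.2,0]], "turn": [0,0,0,0,0]}'
python3 -c "
from h import *
togo((.5684,-.022,.0700),1.594);print(get_state()['ft_torque'].round(2))"
```

```text
clock: 10.63
tcp_pos: [0.5668, -0.0082, 0.0704]
orientation: [0.0, -0.012, 1.0, 0.0]
wrist_force: [-2.8, -0.7, -5.1]
finger_gap: 0.0235
clock: 11.05
tcp_pos: [0.5666, 0.0, 0.0703]
orientation: [0.0, -0.012, 1.0, 0.0]
wrist_force: [-1.6, 1.0, -4.2]
finger_gap: 0.0234
tcp [0.5666 0.     0.0703] F [-1.6  1.  -4.2] ytool 1.5945 togo [-0.032 -0.552  0.008] 0.0005
[0.01 0.34 0.05]
```

```bash
python3 -m crank '{"travel": [[0.005,0.1,0],[0.01,0.2,0],[0.01,0.3,0],[0.01,0.4,0],[0.01,0.5,0]], "turn": [0,0,0,0,0]}'
python3 -m crank '{"travel": [[0,0.1,0],[0,0.2,0],[0,0.3,0],[0,0.4,0],[0,0.5,0]], "turn": [0,0,0,0,0]}'
python3 -c "
from h import *
togo((.5684,-.022,.0700),1.594);print(get_state()['ft_torque'].round(2))"
```

```text
clock: 11.47
tcp_pos: [0.5659, 0.02, 0.0704]
orientation: [0.001, -0.012, 1.0, 0.0]
wrist_force: [0.0, -0.2, -4.7]
finger_gap: 0.0234
clock: 11.88
tcp_pos: [0.5652, 0.0398, 0.0703]
orientation: [0.0, -0.012, 1.0, 0.0]
wrist_force: [0.6, 0.5, -4.2]
finger_gap: 0.0232
tcp [0.5652 0.0398 0.0703] F [ 0.6  0.5 -4.2] ytool 1.594 togo [-0.044 -1.546  0.007] 0.0
[-0.04 -0.14 -0.03]
```

Sliding almost force-free, so on I go.

```bash
python3 -m crank '{"travel": [[0,0.12,0],[0,0.25,0],[0,0.4,0],[0,0.55,0],[0,0.7,0]], "turn": [0,0,0,0,0]}'
python3 -m crank '{"travel": [[0,0.12,0],[0,0.25,0],[0,0.4,0],[0,0.55,0],[0,0.7,0]], "turn": [0,0,0,0,0]}'
python3 -m crank '{"travel": [[0,0.12,0],[0,0.25,0],[0,0.4,0],[0,0.5,0],[0,0.5,0]], "turn": [0,0,0,0,0]}'
python3 -c "
from h import *
togo((.5684,.146,.0700),1.594);print(get_state()['ft_torque'].round(2))"
```

```text
clock: 12.3
tcp_pos: [0.5645, 0.0679, 0.0702]
orientation: [0.0, -0.012, 1.0, 0.0]
wrist_force: [0.4, -1.0, -4.3]
finger_gap: 0.0231
clock: 12.72
tcp_pos: [0.5638, 0.0959, 0.0702]
orientation: [0.0, -0.012, 1.0, -0.0]
wrist_force: [1.6, -0.8, -4.1]
finger_gap: 0.0233
clock: 13.13
tcp_pos: [0.5632, 0.1164, 0.0702]
orientation: [0.0, -0.012, 1.0, 0.0]
wrist_force: [0.8, 0.9, -5.2]
finger_gap: 0.0233
tcp [0.5632 0.1164 0.0702] F [ 0.8  0.9 -5.2] ytool 1.5951 togo [-0.148  0.735  0.005] 0.0011
[ 0.22 -0.37  0.09]
```

```bash
python3 -m crank '{"travel": [[0,0.1,0],[0,0.2,0],[0,0.3,0],[0,0.4,0],[0,0.45,0]], "turn": [0,0,0,0,0]}'
python3 -m crank '{"travel": [[0,0.03,0],[0,0.06,0],[0,0.09,0],[0,0.12,0],[0,0.12,0]], "turn": [0,0,0,0,0]}'
python3 -m crank '{"travel": [[0,0.02,0],[0,0.04,0],[0,0.06,0],[0,0.08,0]], "turn": [0,0,0,0]}'
```

```text
clock: 13.55
tcp_pos: [0.5628, 0.1338, 0.0702]
orientation: [0.0, -0.012, 1.0, 0.0]
wrist_force: [1.2, -1.0, -5.0]
finger_gap: 0.0235
clock: 13.97
tcp_pos: [0.5627, 0.1383, 0.0702]
orientation: [0.0, -0.012, 1.0, 0.0]
wrist_force: [1.6, -0.5, -5.6]
finger_gap: 0.0231
clock: 14.3
tcp_pos: [0.5627, 0.1413, 0.0702]
orientation: [0.0, -0.012, 1.0, 0.0]
wrist_force: [2.7, -0.6, -5.0]
finger_gap: 0.0232
```

```bash
python3 -m crank '{"travel": [[0.01,0.02,0],[0.01,0.04,0],[0.01,0.06,0]], "turn": [0,0,0]}'
python3 -m crank '{"travel": [[0,0.02,0],[0,0.03,0],[0,0.04,0]], "turn": [0,0,0]}'
```

```text
clock: 14.55
tcp_pos: [0.5626, 0.1436, 0.0703]
orientation: [0.0, -0.012, 1.0, -0.0]
wrist_force: [4.0, -1.3, -6.3]
finger_gap: 0.0232
clock: 14.8
tcp_pos: [0.5625, 0.1453, 0.0703]
orientation: [0.0, -0.012, 1.0, -0.0]
wrist_force: [3.5, -2.4, -6.5]
finger_gap: 0.0234
```

```bash
python3 -m crank '{"travel": [[-0.015,0.015,0],[-0.015,0.03,0],[-0.015,0.03,0]], "turn": [0,0,0]}'
python3 -m crank '{"travel": [[0,0.015,0],[0,0.03,0],[0,0.03,0]], "turn": [0,0,0]}'
```

```text
clock: 15.05
tcp_pos: [0.5625, 0.1467, 0.0701]
orientation: [-0.0, -0.012, 1.0, 0.0]
wrist_force: [2.0, -1.0, -4.9]
finger_gap: 0.0235
clock: 15.3
tcp_pos: [0.5624, 0.1479, 0.0701]
orientation: [-0.0, -0.012, 1.0, 0.0]
wrist_force: [3.4, -0.5, -5.3]
finger_gap: 0.0234
```

```bash
python3 -m crank '{"travel": [[0,0.015,0],[0,0.03,0],[0,0.03,0]], "turn": [0,0,0]}'
```

```text
clock: 15.55
tcp_pos: [0.5624, 0.1491, 0.0701]
orientation: [-0.0, -0.012, 1.0, 0.0]
wrist_force: [2.3, -0.5, -5.3]
finger_gap: 0.0237
```

```bash
python3 -m crank '{"travel": [[-0.01,0.015,0],[-0.01,0.03,0],[-0.01,0.03,0]], "turn": [0,0,0]}'
```

```text
clock: 15.8
tcp_pos: [0.5625, 0.1504, 0.0701]
orientation: [-0.0, -0.012, 1.0, 0.0]
wrist_force: [0.2, 1.0, -4.2]
finger_gap: 0.0236
```

```bash
python3 -m crank '{"travel": [[0,0.015,0],[0,0.03,0],[0,0.03,0]], "turn": [0,0,0]}'
```

```text
clock: 16.05
tcp_pos: [0.5625, 0.1513, 0.0701]
orientation: [-0.0, -0.012, 1.0, -0.0]
wrist_force: [0.9, -0.8, -4.4]
finger_gap: 0.0231
```

```bash
python3 -m crank '{"travel": [[0,0.015,0],[0,0.03,0],[0,0.03,0]], "turn": [0,0,0]}'; python3 - <<'E'
from h import *
a=cv2.resize(read_camera("side")["image"][130:210,200:290,::-1],None,fx=7,fy=7,interpolation=cv2.INTER_CUBIC)
cv2.imwrite("pics/s6.png",a)
E
```

```text
clock: 16.3
tcp_pos: [0.5626, 0.1515, 0.0701]
orientation: [-0.0, -0.011, 1.0, -0.001]
wrist_force: [-1.5, -5.4, -2.6]
finger_gap: 0.0233
```

View pics/s6.png

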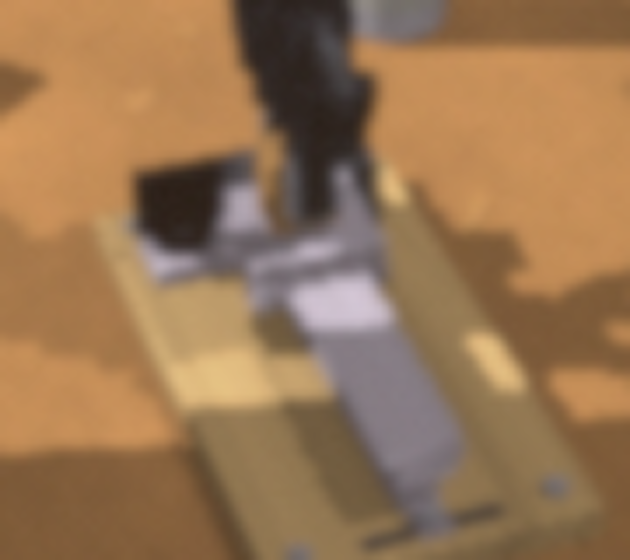

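The carriage sits on the rail right up at the stop. Motion has stalled at y=0.1515 with a rising -y force, so I'll confirm with one more small push.

```bash
python3 -m crank '{"travel": [[0,0.015,0],[0,0.03,0],[0,0.03,0]], "turn": [0,0,0]}'
```

```text
clock: 16.6
tcp_pos: [0.5626, 0.1516, 0.0702]
orientation: [-0.0, -0.011, 1.0, -0.002]
wrist_force: [-1.3, -9.2, -2.2]
finger_gap: 0.0231
```

```bash
python3 -m crank '{"travel": [[0,0,0],[0,0,0],[0,0,0],[0,0,0],[0,0,0]], "turn": [0,0,0,0,0]}' 50
python3 -m crank '{"travel": [[0,0,-0.3],[0,0,-0.9],[0,0,-1.5],[0,0,-1.6],[0,0,-1.6]], "turn": [0,0,0,0,0]}'
python3 - <<'E'
from h import *
togo((.5074,.1503,.0745),1.594); print(get_state()["joint_pos"].round(2))
c=read_camera("side")
cv2.imwrite("pics/s7.png",cv2.resize(c["image"][130:210,200:290,::-1],None,fx=7,fy=7,interpolation=cv2.INTER_CUBIC))
print(((proj(c,[.5074,.1503,.039+.061])-[200,130]+.5)*7-.5).round(0))
for y in(.019,-.019): print(((proj(c,[.5074+y,.1503,.039+.061])-[200,130]+.5)*7-.5).round(0))
E
```

```text
clock: 17.02
tcp_pos: [0.5632, 0.1541, 0.0706]
orientation: [0.0, -0.012, 1.0, 0.0]
wrist_force: [-0.1, -0.6, -0.1]
finger_gap: 0.0499
clock: 17.43
tcp_pos: [0.5646, 0.1542, 0.1365]
orientation: [0.002, -0.012, 1.0, 0.0]
wrist_force: [0.6, -0.3, 0.9]
finger_gap: 0.05
tcp [0.5646 0.1542 0.1365] F [ 0.6 -0.3  0.9] ytool 1.5942 togo [ 1.438 -0.065  1.542] 0.0002
[ 0.13  0.37 -0.11  1.09  0.    0.11]
[171. 167.]
[215. 157.]
[127. 176.]
```

View pics/s7.png

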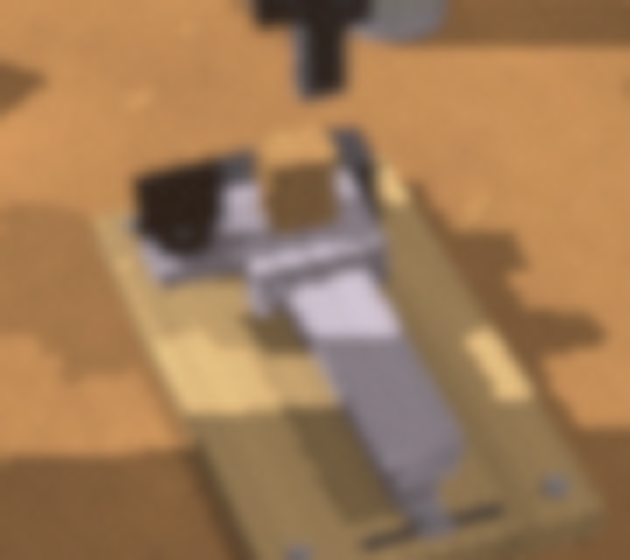

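In the side crop the knob bar spans x≈137–222 at its top, while my prediction was 127–215. I'll check numerically which is right before gripping.

```bash
python3 - <<'E'
from h import *
c=read_camera("side"); im=np.mean([read_camera("side")["image"].astype(np.float32) for _ in range(8)],0)
S=8; r0,c0=140,210
sub=cv2.resize(im[r0:190,c0:260],None,fx=S,fy=S,interpolation=cv2.INTER_CUBIC)
v=sub.mean(2)
def bb(m,lab):
    m=m.astype(np.uint8); k=max(cv2.findContours(m,0,2)[0],key=cv2.contourArea); p=(k[:,0,:]+.5)/S-.5+[c0,r0]
    print(lab,"x",p[:,0].min().round(2),p[:,0].max().round(2),"y",p[:,1].min().round(2),p[:,1].max().round(2)); return p
for th in(50,65,80): 
    m=v<th; m[:, 26*S//1:]=False; bb(m,"knob%d"%th)
a=1.594; X=np.array([np.cos(a),np.sin(a),0]);Y=np.array([-np.sin(a),np.cos(a),0])
O=np.array([.5594,.1515,.039])
def box(x,y,z,lab):
    P=np.array([proj(c,O+(i*X+j*Y)/1000+[0,0,k/1000]) for i in x for j in y for k in z]); print("pred",lab,"x",P[:,0].min().round(2),P[:,0].max().round(2),"y",P[:,1].min().round(2),P[:,1].max().round(2))
box((-5,5),(33,71),(31,61),"bar"); box((-12,12),(-15,15),(23,60),"block"); 
print("px per mm x:",(proj(c,O+[.01,0,0.06])-proj(c,O+[0,0,0.06]))/10,"y:",(proj(c,O+[0,.01,0.06])-proj(c,O+[0,0,.06]))/10)
rb=sub[:,:,0]-sub[:,:,2]
for th in(40,55,): bb((rb>th)&(np.arange(400)[None]>30*S)&(np.arange(400)[None]<46*S)&(np.arange(400)[:,None]<24*S)&(np.arange(400)[:,None]>8*S),"block")
g=(im[170].round(0)); print([tuple(int(q) for q in g[u]) for u in range(232,258)])
E
```

```text
knob50 x 220.06 230.69 y 153.69 165.06
knob65 x 219.44 231.56 y 153.06 165.69
knob80 x 219.06 233.44 y 152.56 166.19
pred bar x 217.21 231.34 y 151.04 164.02
pred block x 234.88 247.48 y 146.61 163.35
px per mm x: [ 0.32403057 -0.06718672] y: [-0.10156046 -0.18523998]
block x 239.69 255.44 y 147.69 163.44
block x 239.69 255.44 y 147.69 163.06
[(158, 130, 92), (156, 129, 92), (153, 129, 103), (148, 131, 125), (145, 134, 139), (132, 122, 129), (124, 114, 121), (125, 115, 122), (124, 115, 122), (127, 117, 124), (138, 128, 136), (152, 141, 150), (158, 147, 156), (161, 150, 160), (171, 160, 170), (186, 174, 186), (197, 185, 198), (204, 191, 205), (206, 193, 206), (201, 188, 202), (186, 173, 185), (157, 144, 150), (131, 116, 110), (128, 108, 86), (137, 113, 80), (144, 118, 81)]
```

```bash
python3 -m crank '{"travel": [[0.5,-0.05,0],[1.1,-0.08,0],[1.42,-0.08,0],[1.42,-0.08,0],[1.42,-0.08,0]], "turn": [0,0,0,0,0]}' 40
python3 -c "
from h import *
togo((.5086,.1503,.0745),1.594)"
```

```text
clock: 18.35
tcp_pos: [0.5061, 0.1493, 0.1344]
orientation: [0.0, -0.012, 1.0, 0.0]
wrist_force: [0.4, -0.6, 0.5]
finger_gap: 0.0396
tcp [0.5061 0.1493 0.1344] F [ 0.4 -0.6  0.5] ytool 1.5942 togo [-0.062  0.024  1.498] 0.0002
```

```bash
python3 -m crank '{"travel": [[-0.05,0.02,0.3],[-0.05,0.02,0.8],[-0.05,0.02,1.3],[-0.05,0.02,1.48],[-0.05,0.02,1.48]], "turn": [0,0,0,0,0]}'
python3 -c "
from h import *
togo((.5086,.1503,.0745),1.594)"
```

```text
clock: 18.77
tcp_pos: [0.5075, 0.1498, 0.073]
orientation: [-0.002, -0.011, 1.0, -0.0]
wrist_force: [-0.3, -0.2, 0.5]
finger_gap: 0.04
tcp [0.5075 0.1498 0.073 ] F [-0.3 -0.2  0.5] ytool 1.5938 togo [-0.028  0.011 -0.036] -0.0002
```

```bash
python3 -m crank '{"travel": [[-0.02,0,-0.02],[-0.02,0,-0.02]], "turn": [0,0]}'
python3 -m crank '{"travel": [[0,0,0],[0,0,0],[0,0,0],[0,0,0],[0,0,0]], "turn": [0,0,0,0,0]}' 0 50
python3 -c "
from h import *
togo((.5086,.1503,.0745),1.594); print(get_state()['ft_torque'].round(2))"
```

```text
clock: 18.93
tcp_pos: [0.5104, 0.1502, 0.0769]
orientation: [0.001, -0.012, 1.0, 0.0]
wrist_force: [-0.4, 0.0, -0.2]
finger_gap: 0.0399
clock: 19.35
tcp_pos: [0.5097, 0.1502, 0.0767]
orientation: [0.001, -0.012, 1.0, 0.0]
wrist_force: [-0.8, 1.0, 3.6]
finger_gap: 0.0093
tcp [0.5097 0.1502 0.0767] F [-0.8  1.   3.6] ytool 1.5941 togo [0.027 0.003 0.054] 0.0001
[-0.   -0.06  0.04]
```

```bash
python3 -m crank '{"travel": [[0.01,0,0],[0.02,0,0],[0.02,0,0],[0.02,0,0]], "turn": [0.08,0.18,0.28,0.4]}'
python3 -c "
from h import *
togo((.5088,.1503,.0745),1.594); print(get_state()['ft_torque'].round(2))"
```

```text
clock: 19.68
tcp_pos: [0.5095, 0.1505, 0.0766]
orientation: [0.001, 0.19, 0.982, 0.001]
wrist_force: [-0.4, 0.4, 3.0]
finger_gap: 0.0087
tcp [0.5095 0.1505 0.0766] F [-0.4  0.4  3. ] ytool 1.1894 togo [ 0.014 -0.01   0.054] -0.4046
[ 0.11 -0.32  0.13]
```

Forces are low. I'll turn on in steps.

```bash
python3 -m crank '{"travel": [[0,0,0],[0,0,0],[0,0,0],[0,0,0]], "turn": [0.1,0.2,0.3,0.4]}'
python3 -c "
from h import *
togo((.5088,.1503,.0745),1.594); print(get_state()['ft_torque'].round(2))"
python3 -m crank '{"travel": [[0,0,0],[0,0,0],[0,0,0],[0,0,0]], "turn": [0.07,0.14,0.21,0.28]}'
python3 -c "
from h import *
togo((.5088,.1503,.0745),1.594); print(get_state()['ft_torque'].round(2))"
```

```text
clock: 20.02
tcp_pos: [0.5092, 0.1501, 0.0767]
orientation: [0.001, 0.381, 0.925, 0.0]
wrist_force: [-0.9, -0.7, 4.9]
finger_gap: 0.0091
tcp [0.5092 0.1501 0.0767] F [-0.9 -0.7  4.9] ytool 0.7893 togo [ 0.011 -0.002  0.056] -0.8047
[-0.2  -0.    0.13]
clock: 20.35
tcp_pos: [0.5088, 0.1497, 0.0768]
orientation: [0.001, 0.506, 0.863, 0.0]
wrist_force: [-0.9, -1.7, 7.9]
finger_gap: 0.0092
tcp [0.5088 0.1497 0.0768] F [-0.9 -1.7  7.9] ytool 0.5106 togo [0.014 0.007 0.057] -1.0834
[-0.46  0.2   0.17]
```

```bash
python3 -m crank '{"travel": [[0,0,0],[0,0,0],[0,0,0],[0,0,0],[0,0,0]], "turn": [0.07,0.14,0.21,0.28,0.32]}' - 80
python3 -c "
from h import *
togo((.5088,.1503,.0745),1.594); print(get_state()['ft_torque'].round(2), get_state()['joint_pos'].round(2))"
```

```text
clock: 20.77
tcp_pos: [0.5085, 0.1494, 0.0769]
orientation: [0.001, 0.637, 0.771, -0.0]
wrist_force: [-2.1, -3.6, 8.3]
finger_gap: 0.0078
tcp [0.5085 0.1494 0.0769] F [-2.1 -3.6  8.3] ytool 0.1907 togo [0.022 0.012 0.06 ] -1.4033
[-0.63  0.49  0.17] [ 0.14  0.33 -0.33  0.91 -0.    1.52]
```

```bash
python3 -m crank '{"travel": [[0,0,0],[0,0,0],[0,0,0],[0,0,0]], "turn": [0,0,0,0]}' 28
python3 -m crank '{"travel": [[0,0,-0.3],[0,0,-1],[0,0,-1.8],[0,0,-2.6],[0,0,-2.6]], "turn": [0,0,0,0,0]}'
python3 - <<'E'
from h import *
c=read_camera("side")
cv2.imwrite("pics/s8.png",cv2.resize(c["image"][130:210,200:290,::-1],None,fx=7,fy=7,interpolation=cv2.INTER_CUBIC)); togo((.5088,.1503,.0745),1.594)
E
```

```text
clock: 21.1
tcp_pos: [0.508, 0.1501, 0.0755]
orientation: [-0.0, 0.635, 0.772, -0.0]
wrist_force: [1.0, -0.0, 0.0]
finger_gap: 0.0277
clock: 21.52
tcp_pos: [0.5116, 0.1507, 0.1859]
orientation: [0.003, 0.635, 0.772, 0.004]
wrist_force: [1.9, -0.4, 0.2]
finger_gap: 0.0279
tcp [0.5107 0.1505 0.1833] F [ 0.7  0.8 -0.7] ytool 0.1945 togo [ 0.004 -0.067  2.72 ] -1.3995
```

View pics/s8.png

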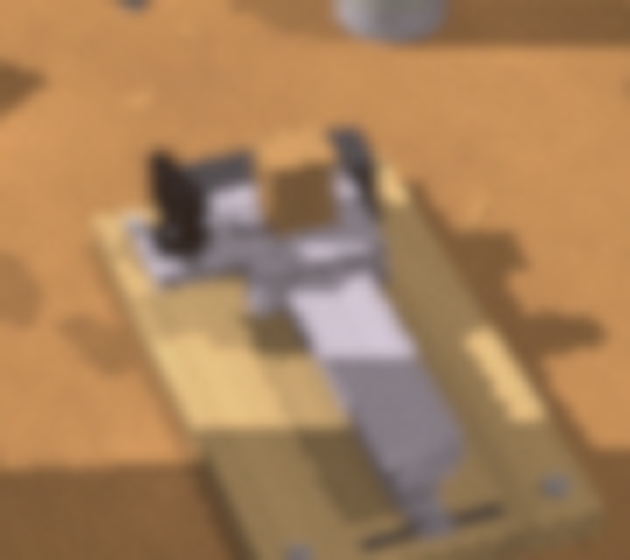

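The knob bar has turned from lateral to nearly along the rail. The carriage sits where it was, with its end-face corners still at about (250,270) and (383,250). I'll retreat and check from above.

```bash
python3 -m crank '{"travel": [[-0.8,-0.1,-0.3],[-1.7,-0.3,-0.5],[-2.6,-0.6,-0.5],[-3.5,-0.9,-0.5],[-4.4,-1.2,-0.5]], "turn": [0,0,0,0,0]}'
python3 -m crank '{"travel": [[-0.5,0,0],[-1,0,0],[-1.2,0,0],[-1.2,0,0]], "turn": [0,0,0,0]}'
python3 - <<'E'
from h import *
c=read_camera("top")
im=np.mean([read_camera("top")["image"].astype(np.float32) for _ in range(6)],0)
z=cv2.resize(im[170:230,168:268,::-1],None,fx=8,fy=8,interpolation=cv2.INTER_CUBIC).clip(0,255).astype(np.uint8)
cv2.imwrite("pics/t9.png",z)
a=cv2.imread("pics/s7.png").astype(int); b=cv2.imread("pics/s8.png").astype(int)
print("s7/s8 endface shift",cv2.phaseCorrelate(a[230:310,240:400].mean(2),b[230:310,240:400].mean(2)))
# bystanders: full-frame change from the first side picture
i0=cv2.imread("pics/side0.png").astype(int); i1=read_camera("side")["image"][:,:,::-1].astype(int)
m=(abs(i0-i1).max(2)>45).astype(np.uint8); n,_,st,_=cv2.connectedComponentsWithStats(cv2.morphologyEx(m,cv2.MORPH_OPEN,np.ones((3,3))))
print([s.tolist() for s in st[1:] if s[4]>25])
E
```

```text
clock: 21.98
tcp_pos: [0.4941, -0.0331, 0.1987]
orientation: [-0.001, 0.635, 0.773, -0.0]
wrist_force: [0.8, 0.4, 1.1]
finger_gap: 0.0283
clock: 22.32
tcp_pos: [0.5042, -0.0803, 0.1987]
orientation: [-0.001, 0.636, 0.771, -0.0]
wrist_force: [0.4, -0.4, -0.5]
finger_gap: 0.0281
s7/s8 endface shift ((-0.019504479516811557, -0.4270503939062209), 0.5087169953616569)
[[0, 0, 7, 5, 31], [26, 0, 13, 11, 63], [81, 0, 39, 74, 1559], [260, 0, 8, 4, 32], [25, 5, 30, 32, 628], [260, 8, 6, 6, 33], [246, 11, 10, 6, 52], [254, 57, 12, 12, 82], [217, 73, 58, 108, 3185], [0, 84, 5, 10, 26], [17, 85, 12, 7, 64], [49, 95, 18, 11, 171], [0, 109, 73, 64, 3057], [338, 126, 7, 7, 36], [346, 133, 18, 20, 133], [274, 136, 24, 8, 157], [334, 150, 7, 7, 33], [365, 153, 8, 9, 55], [343, 160, 6, 7, 33], [395, 171, 58, 61, 840], [38, 174, 23, 41, 614], [274, 175, 11, 5, 45], [15, 176, 14, 17, 95], [325, 177, 15, 12, 136], [342, 178, 58, 23, 842], [251, 185, 9, 4, 35], [199, 194, 56, 19, 616], [132, 197, 64, 25, 1209], [201, 224, 153, 30, 2619], [86, 228, 45, 16, 498], [337, 232, 14, 10, 85], [270, 266, 66, 28, 1315], [196, 282, 24, 13, 146], [131, 290, 51, 16, 637]]
```

View pics/t9.png

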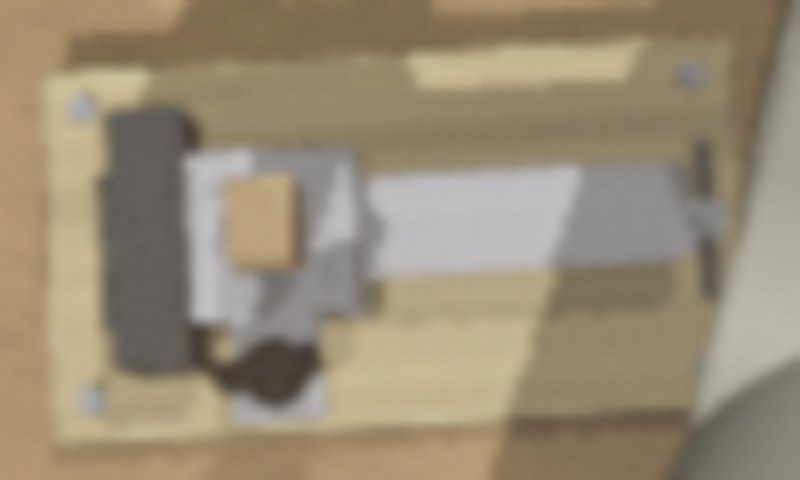

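The top view shows the carriage plate (x≈187–358) directly against the dark stop (edge ≈187). It is square on the rail, and the knob bar is turned nearly along the rail. I'll hand in.

```bash
python3 -c "
from workcell import *
print(hand_in())"
```

```text
the job is handed in; nothing more can be done
None
```

I slid the silver carriage onto the rail from its tapered end and on to the stop, tightened the wing knob, let go, moved the arm clear and handed the job in at about 23 s of the 72 s allowed. No verdict was reported.

- **Fit on the rail:** At the mouth the rail pushed the carriage sideways with about 5 N, so I corrected the line by 1–2 mm. After that it slid with only a few newtons.
- **Home:** Motion stalled at y = 0.1516 m, with the push rising to 9 N at the stop. The last top view shows the carriage directly against the dark stop. The before and after side pictures show it moved less than 0.1 px while I tightened the knob.
- **Clamp:** I turned the gripper 1.40 rad clockwise. The pictures show the bar turned nearly along the rail, but I did not measure its exact angle or the clamp force. The wrist torque barely rose during the turn (0.13 to 0.17 N m), so it does not independently confirm the clamp is firm.
- **Disagreement:** In the side camera the knob appeared 1–2 mm from where the arm's position put it. I gripped at a compromise position, and side forces stayed below 4 N.
- **Other objects:** I noticed no unexpected contact, and no wrist force reading exceeded about 10 N. The picture comparison of the whole bench was inconclusive, because it picked up changes across the scene. I took these to be the arm and its shadows, and did not check each object separately.

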